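# Load the ring carrier and hold it up level

## Robot

A 7-joint arm with a two-finger parallel gripper is mounted at the origin on the work surface. World frame = base frame: x ahead of the robot, y to its left, z up, the work surface at z = 0. Lengths are in m, angles in degrees, forces in N, time in s.
With the tool pointing down it reaches from about 0.4 to 0.85 m from the base axis. Payload 10.4 kg.
Tool frame: the origin (TCP) lies midway between the tips of the shut fingers; the grasp point (between the pads) lies 19 mm behind it; z points along the fingers, y is the line along which they close (so a half turn about z gives the same grasp; the last joint's range is limited). The gripper opens to 85 mm and grips with 20 to 120 N. Pads are 22 mm wide; open, the fingers measure 114 mm over their backs; the gripper's body (76 mm by 85 mm) begins 54 mm behind the grasp point. The pads swing forward as they close: fully open they stand 13 mm farther back than shut.
Start: joints at [70.497, 19.034, -3.707, 83.658, 1.238, 77.344, -5.071], TCP at [0.195, -0.594, 0.231] pointing down, gripper open.
Joint ranges: [-148.97, 148.97], [-28.65, 121.19], [-84.17, 76.75], [9.2, 138.47], [-72.65, 252.65], [3.7, 117.97], [-149.18, 149.18]. Speed limits (degrees/s): [127.2, 127.2, 159.86, 159.86, 180, 180, 180].

## Interface

Orientations are given as a 3x3 rotation matrix whose columns are the frame's x, y, z axes.
In Python, from rig import manip, get_image, get_calibration, job, outline_of, landmark_of gives the robot as it stands. The module is installed in compiled form; this text tells all that it offers.
- The arm moves only by the tool move_arm, never from a script. Its arguments are lists of equal length, an entry for each row: "slide": the shift along the tool's x, y, z in m, a list of three; "dr": the turn, a rotation vector about the tool's x, y, z in degrees, a list of three; "hand": the closure, from -1 (fully open) to 1 (shut). In form: {"slide": [[dx, dy, dz], ...], "dr": [[wx, wy, wz], ...], "hand": [hand, ...]}. A call has 1 to 8 rows; each row shifts and turns the commanded pose from where the row before left it, along the tool's axes as they then stand; what a row does not reach is not made up. A row lasts 1/10 s, in which the tool goes at most 50 mm and 8.59 degrees, less where a joint would pass 70% of its speed; a pose out of reach is approached as far as the arm can. A call with a gripper value outside its range is refused whole. The fingers move at their own pace and stop on an object; "squeeze" is the grip in N (left out, the last holds). Time passes only in rows, so rows that do not move let the fingers close. It gives the time, the measured TCP pose, the force, the opening and the grip force at its end, in the units of the state.
- manip.get_obs(): the state, without advancing time (a new reading comes with each control period).
- get_image(name): name is "scene" or "top" or "wrist"; returns (picture, depth): 400x640x3 uint8, blue, green, red; 400x640 float32, m along the optical axis (not along the pixel's ray), 0 where there is no reading.
- get_calibration(name): a dict with "intrinsics" (3x3 intrinsics, pixels), "k1" (the pictures are not rectified: a ray, as slopes to the right and down, at radius r is drawn at 1 + k1 r^2 times it, then the intrinsics apply), "view" (4x4, takes a point from world to camera coordinates). Camera axes: x right, y down, z forward; pixel columns grow to the right and rows downward; lengths in m; the calibration is good to about 2 mm. A picture is of the moment at which its call begins: read the wrist's pose just before it. get_calibration takes no time and is no camera call; for the wrist camera it gives the pose at the moment of the call.
- job.sign_off(): hands the job in; it is judged then, once.
Trained networks look in the newest picture that a camera, given by its name, has taken for a name from the list of things; names that differ only in an ending like _2 or _b are one class to them, and where a whole thing is asked for, a point or a joint stands for the part that bears it (a point fixed in the world has none). Each returns a list of dicts, best first, with "confidence" (0 to 1); they miss things now and then, are a little off and sometimes report something else, mostly with a low value. They report only what shows in the picture. A call takes as long as a camera call. They do not tell look-alikes from the thing itself.
- outline_of(camera, label): "pixels" (400x640 bool, what is visible of it) and "box" ([left, top, width, height] in pixels, round what is visible of it).
- landmark_of(camera, label): "at" ([column, row] in pixels: a listed point, or the origin of a listed thing).
The state is a dict: "t": time; "joint_positions": joint angles; "qvel": joint speeds; "joint_torque": joint torques, N m; "tcp_pos": TCP position; "orientation": TCP orientation; "ft_force": force on the tool from outside, world axes, zero at the start; "ft_torque": the same for the moment, N m; "finger_gap": opening from 0.0 (shut) to 1.0 (fully open); "grip_force": force on a finger pad.
Only numpy, scipy, OpenCV 4.12 (cv2) and the standard library are available. Lean on these libraries where they do the work, as an engineer would, in place of code of your own. Each camera call takes 0.05 s, during which the arm holds its last target. There are 200 camera calls.

## Task

In the woodturning shop, thread the two loose turned wooden rings onto the upright post of the metal carrier while it sits in its stand: the wider ring first, fully home on the carrier's disc, then the narrower ring fully home on top of it. Then grip the carrier by the bare upper part of its post, lift it upright out of the stand with both rings on it, and finish while holding it: still, level, and about 10 cm above where it stood, over the stand. Do not disturb the other things on the bench.

Things in the scene. Friction and masses are not known exactly. Their poses are not given: they have to be found in the camera images.
- carrier: loose metal carrier, 170 to 340 g: aluminium disc 90 mm across, 10 mm thick, with a steel post 16 mm in diameter rising 66 mm from its middle (last 6 mm taper to 9 mm). Origin: centre of the underside; z up the post; disc top at z = 10 mm, post tip at 76 mm. With both rings home the stack reaches z = 48 mm: 28 mm of post stay bare. Starts upright in the recess of the stand.
- stand: square dark wooden block 130 x 130 x 30 mm, fixed to the bench, place and yaw vary; round recess 96 mm across, 8 mm deep in the middle of its top, where the carrier sits loosely (3 mm play all round). Origin: centre of its underside; z up; recess floor at z = 22 mm, so the seated carrier has its origin at z = 22 mm and its disc top 2 mm above the block.
- wide_ring: loose brown wooden ring lying flat on the bench, outside diameter 56 mm, bore 22 mm, 20 mm high, 36 to 63 g. Origin: centre of its underside; z along its axis. Either way up is the same. It lies on one side of the stand and the narrow ring on the other; which side varies.
- narrow_ring: loose brown wooden ring lying flat on the bench, outside diameter 44 mm, bore 22 mm, 18 mm high, 24 to 42 g. Origin: centre of its underside; z along its axis. Either way up is the same.
- glue: bystander, leave alone: yellow squeeze bottle 56 mm in diameter, 150 mm tall, with a red cap, far side of the bench; origin at its underside
- wax: bystander, leave alone: amber glass jar with a steel lid, 76 mm in diameter, 50 mm tall; origin at its underside
- offcut: bystander, leave alone: wooden block 50 x 120 x 40 mm lying flat; origin at its underside
- bowl: bystander, leave alone: small turned wooden bowl, 120 mm across the rim, 50 mm tall; origin at its underside
- screwdriver: bystander, leave alone: screwdriver lying near the robot; origin at its underside, x along it
- mallet: bystander, leave alone: hammer with a wooden handle lying at the right; origin at its underside, x along it
- brush: bystander, leave alone: flat brush lying at the left; origin at its underside, x along it
Things that resemble listed ones, but are neither listed nor needed, are in the scene too. Leave any pink look-alike of the wide_ring alone. Leave any red look-alike of the narrow_ring alone.

How it is judged:
By the outcome, as a careful person would: the job done as asked, in the order asked, and still so for the second after the job is handed in, while the arm keeps its last pose, push and grip.
It also fails if it takes over 59 s, if anything falls off the work surface, if the arm or the gripper's body presses on something with over 40 N, if the wrist force passes 120 N, or if a joint passes its speed limit or range.

## Working session

There is one attempt and no reset: what is moved stays moved. The work goes in short steps, Python scripts to look and compute and a tool call to move; the robot and the scene stay as the last step left them, time stands still between calls to the robot, and variables do not carry over. Pictures are saved under pics/ and viewed, at most 10 in all, crops included, and the job is handed in when it is done.

Besides the shell and the picture viewer there is one more tool, called after "Request:" as name(argument=value, ...) on one line, values as JSON. move_arm: Moves the arm, as the interface text tells. Its arguments: {"type":"object","properties":{"slide":{"type":"array"},"dr":{"type":"array"},"hand":{"type":"array"},"squeeze":{"type":"number"}},"required":["slide","dr","hand"]}

```bash
mkdir -p pics
cat > h.py <<'E'
import numpy as np, cv2
from rig import manip, get_image, get_calibration, job, outline_of, landmark_of
def world(cam,cal,uv,depth=None,z=None):
    K=np.array(cal["intrinsics"]);V=np.array(cal["view"]);k=cal["k1"]
    uv=np.atleast_2d(np.array(uv,float));d=(uv-K[:2,2])/[K[0,0],K[1,1]]
    s=d.copy()
    for _ in range(20): s=d/(1+k*(s**2).sum(1,keepdims=True))
    r=np.c_[s,np.ones(len(s))];R=V[:3,:3];c=-R.T@V[:3,3];w=r@R
    t=np.asarray(depth).reshape(-1,1) if depth is not None else ((z-c[2])/w[:,2])[:,None]
    return c+w*t
def cloud(cam,cal,dep,mask):
    v,u=np.nonzero(mask&(dep>0)); return world(cam,cal,np.c_[u,v],depth=dep[v,u])
E
cat > look.py <<'E'
from h import *
for c in ["top","scene"]:
    im,d=get_image(c);cv2.imwrite(f"pics/{c}0.png",im);cal=get_calibration(c)
    np.savez(f"{c}0.npz",im=im,d=d)
    for l in ["carrier","stand","wide_ring","narrow_ring"]:
        for o in outline_of(c,l)[:4]:
            P=cloud(c,cal,d,o["pixels"]); 
            if len(P)<20: continue
            zt=np.percentile(P[:,2],90);T=P[P[:,2]>zt-.006]
            print(c,l,round(o["confidence"],2),o["box"],len(P),"ztop",zt.round(4),"mean",T.mean(0).round(4),"mid",((T.min(0)+T.max(0))/2).round(4),"ext",np.ptp(T,axis=0).round(3), "col",im[o["pixels"]].mean(0).round())
print(manip.get_obs())
E
python3 look.py
```

```text
top carrier 0.88 [301.3, 182.3, 25.4, 27.5] 746 ztop 0.0359 mean [0.5926 0.0177 0.0351] mid [0.5934 0.0157 0.0645] ext [0.088 0.087 0.069] col [140. 150. 163.]
top stand 0.58 [282.8, 169.5, 56.3, 52.4] 1278 ztop 0.033 mean [0.5921 0.0164 0.0305] mid [0.5914 0.0169 0.0326] ext [0.157 0.159 0.011] col [36. 50. 77.]
top wide_ring 0.65 [383.9, 203.7, 15.2, 15.2] 252 ztop 0.0227 mean [ 0.5539 -0.2139  0.0201] mid [ 0.5526 -0.2135  0.0219] ext [0.053 0.05  0.01 ] col [116. 116. 166.]
top wide_ring 0.52 [418.3, 195.1, 17.8, 23.6] 281 ztop 0.023 mean [ 0.5618 -0.3151  0.0201] mid [ 0.562  -0.3148  0.0218] ext [0.053 0.055 0.01 ] col [ 64.  97. 136.]
top narrow_ring 0.65 [240.8, 192.4, 16.1, 12.4] 156 ztop 0.0208 mean [0.5862 0.2082 0.0181] mid [0.5864 0.2094 0.0192] ext [0.039 0.042 0.009] col [ 47.  58. 150.]
top narrow_ring 0.54 [230.7, 226.0, 15.7, 15.3] 163 ztop 0.0211 mean [0.4876 0.2369 0.0188] mid [0.4881 0.2365 0.0213] ext [0.041 0.041 0.012] col [ 51.  81. 121.]
scene carrier 0.56 [304.2, 202.9, 34.4, 34.1] 932 ztop 0.0376 mean [0.5959 0.0205 0.0409] mid [0.5939 0.0186 0.064 ] ext [
[... 1162 characters left out ...]
6]), 'qvel': array([ 0.03619608,  0.02246841,  0.0135317 ,  0.04965591,  0.03243118,
       -0.01250534, -0.01174243]), 'joint_torque': array([-9.09879873e-04, -6.24744558e+01,  4.85451228e-02, -3.91554165e+01,
        1.63682643e-02,  2.50778292e-03,  5.74494879e-05]), 'tcp_pos': array([ 0.19529131, -0.59372698,  0.23131607]), 'orientation': array([[ 9.49942612e-01,  3.12424445e-01,  2.64431339e-05],
       [ 3.12424446e-01, -9.49942610e-01, -5.56940973e-05],
       [ 7.71926223e-06,  6.11676777e-05, -9.99999998e-01]]), 'ft_force': array([-0.5456901 ,  0.04005411, -0.21895614]), 'ft_torque': array([ 0.07364547, -0.04194406,  0.0125782 ]), 'grip_force': 0.0, 'finger_gap': 1.0030913831538268}
```

```bash
python3 -c "
import cv2
im=cv2.imread('pics/top0.png');cv2.imwrite('pics/c1.png',cv2.resize(im[120:290,200:460],None,fx=3,fy=3,interpolation=cv2.INTER_CUBIC))"
```

```text
(no output)
```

View pics/c1.png

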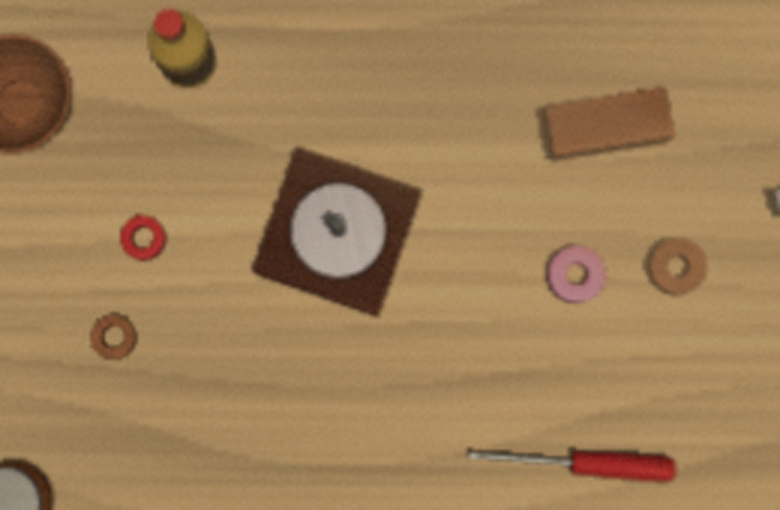

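View pics/top0.png

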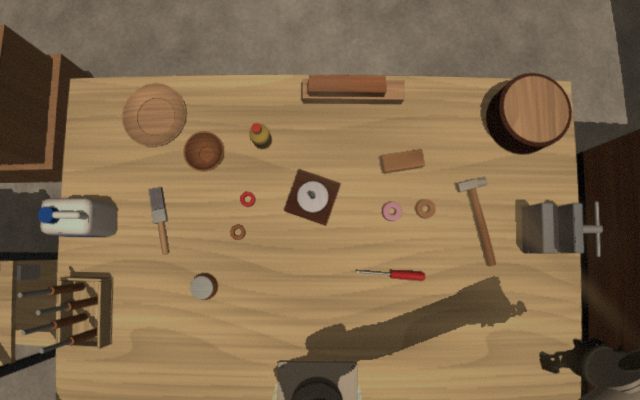

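Brown rings fit: wide_ring is at top px (425,209), with the pink look-alike at (392,211). narrow_ring is at (238,232), with the red look-alike at (248,199). The carrier is in the stand at about (313,196), and the crop confirms these identities. I'm moving to above the wide ring first.

Request:
move_arm(slide=[[0.04,-0.0138,0.002],[0.04,-0.0138,0.002],[0.04,-0.0138,0.002],[0.04,-0.0138,0.002],[0.04,-0.0138,0.002],[0.04,-0.0138,0.002],[0.04,-0.0138,0.002],[0.04,-0.0138,0.002]], dr=[[0,0,0],[0,0,0],[0,0,0],[0,0,0],[0,0,0],[0,0,0],[0,0,0],[0,0,0]], hand=[-1,-1,-1,-1,-1,-1,-1,-1])

```text
t: 1.3
tcp_pos: [0.466, -0.3877, 0.2155]
orientation: [[0.95, 0.312, 0.0], [0.312, -0.95, -0.0], [0.0, 0.0, -1.0]]
ft_force: [0.8, -0.8, 0.5]
finger_gap: 1.0
grip_force: 0.0
```

Request:
move_arm(slide=[[0,0,0],[0,0,0],[0,0,0],[0,0,0],[0,0,0],[0,0,0],[0,0,0],[0,0,0]], dr=[[0,0,-8],[0,0,-8],[0,0,-8],[0,0,-8],[0,0,-8],[0,0,-8],[0,0,-8],[0,0,-8]], hand=[-1,-1,-1,-1,-1,-1,-1,-1])

```text
t: 2.1
tcp_pos: [0.4648, -0.3889, 0.2154]
orientation: [[0.13, 0.992, 0.0], [0.992, -0.13, -0.0], [-0.0, 0.0, -1.0]]
ft_force: [-0.3, -1.1, 0.1]
finger_gap: 0.995
grip_force: 0.0
```

```bash
cat > st.py <<'E'
from h import *
import sys
def delta(x,y,z,yaw=0.0):
    o=manip.get_obs();R=o["orientation"];p=o["tcp_pos"]
    T=np.c_[[np.sin(yaw),-np.cos(yaw),0],[np.cos(yaw),np.sin(yaw),0],[0,0,-1]]
    from scipy.spatial.transform import Rotation as Ro
    T[:,0]=np.cross(T[:,1],T[:,2])
    print("t",round(o["t"],2),"p",p.round(4),"F",o["ft_force"].round(1),"gap",round(o["finger_gap"]*85,1),"grip",round(o["grip_force"],1))
    print("dtool",(R.T@(np.array([x,y,z])-p)).round(4),"rotvec",np.degrees(Ro.from_matrix(R.T@T).as_rotvec()).round(2),"J7",o["joint_positions"].round(0))
if __name__=="__main__": delta(*map(float,sys.argv[1:4]))
E
python3 st.py .562 -.314 .2
```

```text
t 2.1 p [ 0.4648 -0.3889  0.2154] F [-0.3 -1.1  0.1] gap 84.6 grip 0.0
dtool [0.0869 0.0867 0.0154] rotvec [ 0.01  0.01 -7.47] J7 [ 54.  19. -23.  87.   7.  76.  23.]
```

Request:
move_arm(slide=[[0,0,0],[0.025,0.0324,0.005],[0.025,0.0324,0.005],[0.025,0.0324,0.005],[0,0,0],[0,0,0]], dr=[[0,0,-7.5],[0,0,0],[0,0,0],[0,0,0],[0,0,0],[0,0,0]], hand=[-1,-1,-1,-1,-1,-1])

```text
t: 2.7
tcp_pos: [0.563, -0.3133, 0.1999]
orientation: [[0.003, 1.0, -0.0], [1.0, -0.003, 0.0], [0.0, -0.0, -1.0]]
ft_force: [-0.4, -0.6, -0.3]
finger_gap: 1.001
grip_force: 0.0
```

```bash
cat > wr.py <<'E'
from st import *
# usage: wr.py label file x y z
lab,f=sys.argv[1:3]
cal=get_calibration("wrist");im,d=get_image("wrist");cv2.imwrite(f"pics/{f}.png",im);np.savez(f+".npz",im=im,d=d,K=cal["intrinsics"],V=cal["view"],k=cal["k1"])
for o in outline_of("wrist",lab)[:3]:
    P=cloud("wrist",cal,d,o["pixels"])
    if len(P)<20: print("few",o["box"]);continue
    zt=np.percentile(P[:,2],80);m=abs(P[:,2]-zt)<.005;T=P[m]
    cc=cv2.minEnclosingCircle((T[:,:2]*1000).astype(np.float32))
    A=np.c_[T[:,:2]*2,np.ones(len(T))]
    print(lab,round(o["confidence"],2),np.round(o["box"]),"ztop",zt.round(4),"mean",T.mean(0).round(4),"mec",np.round(cc[0],1),round(cc[1],1),"col",im[o["pixels"]].mean(0).round())
delta(*map(float,sys.argv[3:6]))
E
python3 wr.py wide_ring w1 .562 -.314 .2
```

```text
wide_ring 0.89 [289.  53.  56.  59.] ztop 0.0207 mean [ 0.5537 -0.2147  0.02  ] mec [ 553.8 -214.9] 27.9 col [ 69.  71. 123.]
wide_ring 0.57 [300. 156.  50.  49.] ztop 0.0205 mean [ 0.5624 -0.3132  0.0199] mec [ 562.3 -314.3] 28.0 col [ 51. 100. 151.]
t 2.8 p [ 0.5617 -0.3156  0.2004] F [ 0.2 -0.2  0.2] gap 84.7 grip 0.0
dtool [0.0016 0.0003 0.0004] rotvec [-0.02  0.05 -0.38] J7 [ 45.  25. -26.  82.  11.  76.  18.]
```

View pics/w1.png

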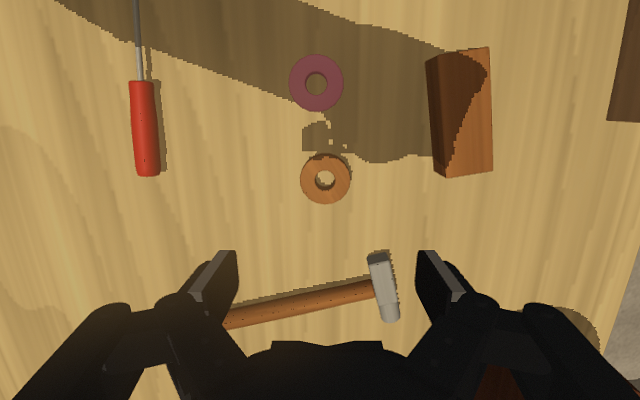

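The wrist view shows the brown ring at (325,179), the pink look-alike at (315,82) and the mallet clear at the bottom. I'm descending on the brown one.

Request:
move_arm(slide=[[0.001,0.0,0.03],[0,0,0.035],[0,0,0.035],[0,0,0.035],[0,0,0.035],[0,0,0.02],[0,0,0.009],[0,0,0]], dr=[[0,0,0],[0,0,0],[0,0,0],[0,0,0],[0,0,0],[0,0,0],[0,0,0],[0,0,0]], hand=[-1,-1,-1,-1,-1,-1,-1,-1])

```text
t: 3.6
tcp_pos: [0.5613, -0.3142, 0.0007]
orientation: [[0.007, 1.0, -0.001], [1.0, -0.007, 0.0], [0.0, -0.001, -1.0]]
ft_force: [0.7, -0.1, 0.4]
finger_gap: 0.999
grip_force: 0.0
```

Request:
move_arm(slide=[[0,0,0],[0,0,0],[0,0,0],[0,0,0],[0,0,0],[0,0,0],[0,0,0],[0,0,0]], dr=[[0,0,0],[0,0,0],[0,0,0],[0,0,0],[0,0,0],[0,0,0],[0,0,0],[0,0,0]], hand=[0.1,0.3,0.5,0.5,0.5,0.5,0.5,0.5], squeeze=30)

```text
t: 4.4
tcp_pos: [0.5633, -0.3141, 0.0034]
orientation: [[0.005, 1.0, 0.002], [1.0, -0.005, -0.002], [-0.002, 0.002, -1.0]]
ft_force: [-2.1, 0.8, 5.7]
finger_gap: 0.63
grip_force: 31.3
```

Request:
move_arm(slide=[[0,0,-0.02],[0,0,-0.04],[0,0,-0.045],[0,0,-0.04],[0.035,0.0,0],[0.045,0.01,0],[0.045,0.01,0],[0.045,0.01,0]], dr=[[0,0,0],[0,0,0],[0,0,0],[0,0,0],[0,0,0],[0,0,0],[0,0,0],[0,0,0]], hand=[0.5,0.5,0.5,0.5,0.5,0.5,0.5,0.5])

```text
t: 5.2
tcp_pos: [0.5937, -0.142, 0.1477]
orientation: [[0.006, 1.0, 0.002], [1.0, -0.006, -0.001], [-0.001, 0.002, -1.0]]
ft_force: [0.8, 0.2, -0.6]
finger_gap: 0.629
grip_force: 32.1
```

Request:
move_arm(slide=[[0.03,0,0],[0,0,0],[0,0,0]], dr=[[0,0,0],[0,0,0],[0,0,0]], hand=[0.5,0.5,0.5])

```text
t: 5.5
tcp_pos: [0.5937, -0.1131, 0.1472]
orientation: [[0.004, 1.0, 0.001], [1.0, -0.004, -0.001], [-0.001, 0.001, -1.0]]
ft_force: [0.4, -1.4, -0.4]
finger_gap: 0.632
grip_force: 32.1
```

```bash
cat > post.py <<'E'
from st import *
# post + disc + held ring
f=sys.argv[1]
cal=get_calibration("wrist");im,d=get_image("wrist");cv2.imwrite(f"pics/{f}.png",im)
A=cloud("wrist",cal,d,np.ones(d.shape,bool));near=np.hypot(A[:,0]-.594,A[:,1]-.017)<.03
for a,b in ((.045,.06),(.06,.075),(.075,.09),(.09,.1)):
    Q=A[near&(A[:,2]>a)&(A[:,2]<b)]
    if len(Q): print("post",a,b,len(Q),Q.mean(0).round(4),np.ptp(Q,axis=0).round(3))
for lab in ["carrier","wide_ring","narrow_ring","stand"]:
    for o in outline_of("wrist",lab)[:2]:
        P=cloud("wrist",cal,d,o["pixels"])
        if len(P)<20: continue
        zt=np.percentile(P[:,2],70);T=P[abs(P[:,2]-np.median(P[:,2]))<.005]
        cc=cv2.minEnclosingCircle((T[:,:2]*1000).astype(np.float32))
        print(lab,round(o["confidence"],2),np.round(o["box"]),"zmed",np.median(P[:,2]).round(4),"mec",np.round(cc[0],1),round(cc[1],1),"z5-95",np.percentile(P[:,2],[5,95]).round(4))
delta(.594,.017,.14)
E
python3 post.py w2
```

```text
post 0.045 0.06 95 [0.594  0.0116 0.0532] [0.016 0.006 0.015]
post 0.06 0.075 127 [0.5939 0.0115 0.0676] [0.015 0.006 0.014]
post 0.075 0.09 159 [0.594  0.0116 0.0828] [0.015 0.006 0.015]
post 0.09 0.1 355 [0.5938 0.0145 0.0948] [0.016 0.011 0.01 ]
carrier 0.56 [266.   1. 116.  94.] zmed 0.0322 mec [593.7  17.8] 45.0 z5-95 [0.0309 0.0807]
wide_ring 0.91 [268. 206. 118. 116.] zmed 0.1638 mec [ 595.  -113.2] 28.2 z5-95 [0.1509 0.1649]
wide_ring 0.68 [266. 292.  25.  16.] zmed 0.0203 mec [ 546.3 -230.3] 15.0 z5-95 [0.0193 0.0221]
narrow_ring 0.39 [224.   1. 202. 138.] zmed 0.0301 mec [590.4   9.3] 84.5 z5-95 [0.0227 0.0313]
stand 0.78 [224.   0. 202. 139.] zmed 0.0301 mec [590.4   9. ] 84.8 z5-95 [0.023  0.0313]
t 5.75 p [ 0.5933 -0.1149  0.1464] F [-0.2 -0.7 -0.2] gap 53.5 grip 32.1
dtool [ 0.1319 -0.0002  0.0063] rotvec [ 0.    0.03 -0.41] J7 [ 31.  23. -31.  92.  12.  69.  -3.]
```

View pics/w2.png

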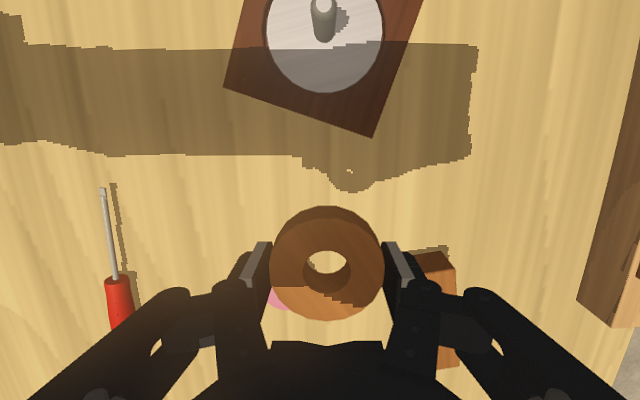

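The ring is held level at (326,265). The post tip is at (323,5) and the disc is clear.

Request:
move_arm(slide=[[0.03,-0.001,0],[0.04,0,0],[0.04,0,0],[0.0207,0,0],[0,0,0.02],[0,0,0.02],[0,0,0],[0,0,0]], dr=[[0,0,0],[0,0,0],[0,0,0],[0,0,0],[0,0,0],[0,0,0],[0,0,0],[0,0,0]], hand=[0.5,0.5,0.5,0.5,0.5,0.5,0.5,0.5])

```text
t: 6.55
tcp_pos: [0.5931, 0.0166, 0.1066]
orientation: [[0.006, 1.0, -0.0], [1.0, -0.006, 0.0], [0.0, -0.0, -1.0]]
ft_force: [-0.4, -0.1, 0.4]
finger_gap: 0.632
grip_force: 32.1
```

```bash
cat > bore.py <<'E'
from st import *
f,lab=sys.argv[1:3]
cal=get_calibration("wrist");im,d=get_image("wrist");p=manip.get_obs()["tcp_pos"]
A=cloud("wrist",cal,d,np.ones(d.shape,bool))
for o in outline_of("wrist",lab)[:1]:
    P=cloud("wrist",cal,d,o["pixels"]);zt=np.median(P[:,2]);T=P[abs(P[:,2]-zt)<.004]
    c,r=cv2.minEnclosingCircle((T[:,:2]*1000).astype(np.float32));print("ring",np.round(c,1),round(r,1),"ztop",zt.round(4))
    n=np.hypot(A[:,0]-c[0]/1e3,A[:,1]-c[1]/1e3)<.0115
    Q=A[n];h=np.histogram(Q[:,2],np.arange(.02,.15,.01));print(h[0],h[1].round(2))
    S=Q[(Q[:,2]>.085)&(Q[:,2]<.1)];print("tip",S.mean(0).round(4) if len(S) else None)
x0,y0=240,200;cv2.imwrite(f"pics/{f}.png",cv2.resize(im[180:340,230:430],None,fx=3,fy=3))
delta(.594,.0175,.1)
E
python3 bore.py w3 wide_ring
```

```text
ring [594.4  16.4] 28.2 ztop 0.1231
[  0 160  38   0   0   0   0  12 179 451 248   0] [0.02 0.03 0.04 0.05 0.06 0.07 0.08 0.09 0.1  0.11 0.12 0.13 0.14]
tip [0.5944 0.0128 0.0953]
t 6.65 p [0.5938 0.0169 0.1075] F [-0.1 -0.3 -0. ] gap 53.7 grip 32.1
dtool [0.0006 0.0002 0.0075] rotvec [ 0.09 -0.   -0.33] J7 [ 21.  24. -33.  96.  15.  64. -17.]
```

View pics/w3.png

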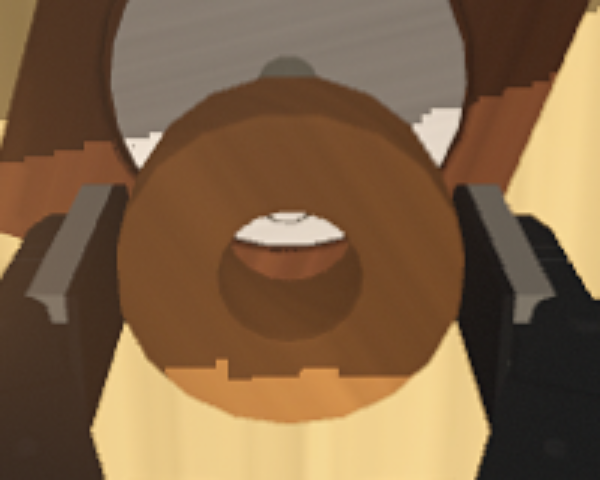

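Through the bore I see the disc, with the post tip at the bore's far edge and on the same column. The alignment looks good, so I'm lowering in steps.

Request:
move_arm(slide=[[0.001,0,0.006],[0,0,0.008],[0,0,0.008],[0,0,0.008],[0,0,0]], dr=[[0,0,0],[0,0,0],[0,0,0],[0,0,0],[0,0,0]], hand=[0.5,0.5,0.5,0.5,0.5])

```text
t: 7.15
tcp_pos: [0.5921, 0.0181, 0.0747]
orientation: [[0.005, 1.0, -0.002], [1.0, -0.005, -0.0], [-0.0, -0.002, -1.0]]
ft_force: [0.4, 0.1, -0.6]
finger_gap: 0.635
grip_force: 32.1
```

Request:
move_arm(slide=[[0,0,0.01],[0,0,0.01],[0,0,0.01],[0,0,0.006],[0,0,0.001],[0,0,0]], dr=[[0,0,0],[0,0,0],[0,0,0],[0,0,0],[0,0,0],[0,0,0]], hand=[0.5,0.5,0.5,0.5,0.5,0.5])

```text
t: 7.75
tcp_pos: [0.5931, 0.0182, 0.0392]
orientation: [[0.005, 1.0, -0.0], [1.0, -0.005, 0.0], [0.0, -0.0, -1.0]]
ft_force: [0.2, -0.3, 0.3]
finger_gap: 0.634
grip_force: 32.1
```

Request:
move_arm(slide=[[0,0,0.0015],[0,0,0],[0,0,0],[0,0,0],[0,0,0],[0,0,0]], dr=[[0,0,0],[0,0,0],[0,0,0],[0,0,0],[0,0,0],[0,0,0]], hand=[0.5,0.5,0.1,-0.2,-0.5,-0.7])

```text
t: 8.35
tcp_pos: [0.5932, 0.0182, 0.0379]
orientation: [[0.005, 1.0, 0.0], [1.0, -0.005, -0.0], [-0.0, 0.0, -1.0]]
ft_force: [-0.5, 0.5, 0.3]
finger_gap: 0.85
grip_force: 0.0
```

Request:
move_arm(slide=[[0,0,-0.015],[0,0,-0.03],[0,0,-0.04],[0,0,-0.045],[0,0,-0.02],[0,0,0],[0,0,0],[0,0,0]], dr=[[0,0,0],[0,0,0],[0,0,0],[0,0,0],[0,0,0],[0,0,0],[0,0,0],[0,0,0]], hand=[-0.7,-0.7,-0.7,-0.7,-0.7,-0.7,-0.7,-0.7])

```text
t: 9.15
tcp_pos: [0.5925, 0.0181, 0.187]
orientation: [[0.005, 1.0, -0.001], [1.0, -0.005, -0.0], [-0.0, -0.001, -1.0]]
ft_force: [0.5, -0.3, -0.9]
finger_gap: 0.85
grip_force: 0.0
```

```bash
cat > chk.py <<'E'
from st import *
f=sys.argv[1]
cal=get_calibration("wrist");im,d=get_image("wrist");cv2.imwrite(f"pics/{f}.png",im)
for lab in ["wide_ring","narrow_ring","carrier"]:
  for o in outline_of("wrist",lab)[:2]:
    P=cloud("wrist",cal,d,o["pixels"])
    if len(P)<30: continue
    for s in np.unique((P[:,2]/.004).round())*.004:
        T=P[abs(P[:,2]-s)<.002]
        if len(T)>80: c,r=cv2.minEnclosingCircle((T[:,:2]*1000).astype(np.float32));print(lab,round(o["confidence"],2),"z",T[:,2].mean().round(4),T[:,2].std().round(4),len(T),np.round(c,1),round(r,1))
delta(*map(float,sys.argv[2:5]))
E
python3 chk.py w4 .489 .237 .17
```

```text
wide_ring 0.64 z 0.052 0.0007 2051 [594.6  18.2] 27.8
narrow_ring 0.24 z 0.0158 0.0011 105 [ 379.4 -203.2] 91.9
narrow_ring 0.24 z 0.02 0.0012 140 [ 378.1 -260.4] 30.7
narrow_ring 0.24 z 0.0244 0.0011 243 [ 369.2 -259.3] 28.4
carrier 0.87 z 0.032 0.0007 3221 [594.   18.5] 45.0
carrier 0.87 z 0.0958 0.001 86 [594.3  19.4] 7.0
t 9.35 p [0.5927 0.0182 0.187 ] F [-0.  -0.7 -0.3] gap 72.2 grip 0.0
dtool [ 0.2183 -0.1047  0.0172] rotvec [-0.08 -0.01 -0.29] J7 [ 22.  20. -34.  91.  12.  73. -15.]
```

The wide ring is home: its top is flat at z = 0.052. Next is the narrow ring.

Request:
move_arm(slide=[[0.0364,-0.0174,0],[0.0364,-0.0174,0],[0.0364,-0.0174,0],[0.0364,-0.0174,0],[0.0364,-0.0174,0],[0.0364,-0.0174,0],[0,0,0],[0,0,0]], dr=[[0,0,0],[0,0,0],[0,0,0],[0,0,0],[0,0,0],[0,0,0],[0,0,0],[0,0,0]], hand=[-0.5,-0.5,-0.5,-0.5,-0.5,-0.5,-0.5,-0.5])

```text
t: 10.15
tcp_pos: [0.4893, 0.2378, 0.1875]
orientation: [[0.003, 1.0, -0.0], [1.0, -0.003, -0.0], [-0.0, -0.0, -1.0]]
ft_force: [0.1, -1.1, 0.1]
finger_gap: 0.751
grip_force: 0.0
```

```bash
python3 wr.py narrow_ring w5 .489 .237 .0
```

```text
narrow_ring 0.83 [394. 184.  42.  41.] ztop 0.0184 mean [0.5866 0.2117 0.0177] mec [587.4 210.9] 21.7 col [ 29.  39. 171.]
narrow_ring 0.67 [305. 156.  39.  43.] ztop 0.0185 mean [0.4896 0.2383 0.0178] mec [489.5 237.7] 21.9 col [34. 63. 95.]
t 10.25 p [0.4903 0.236  0.1874] F [0.4 0.6 0. ] gap 63.6 grip 0.0
dtool [ 0.0012 -0.0012  0.1874] rotvec [-0.02  0.04 -0.37] J7 [  6.  15. -42.  98.  11.  71. -39.]
```

View pics/w5.png

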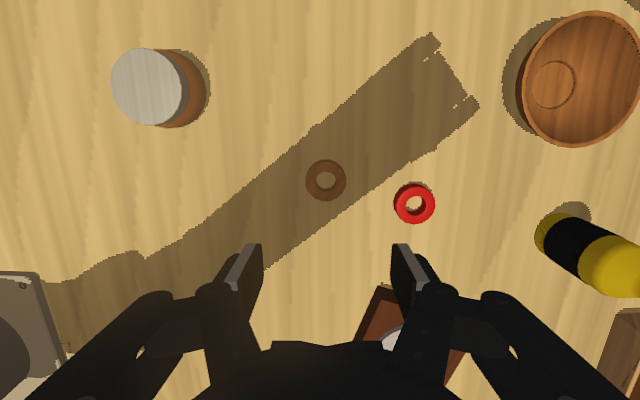

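The brown ring is at (325,180), and the red look-alike at (414,203) is clear of the fingers.

Request:
move_arm(slide=[[0.001,0,0.03],[0,0,0.035],[0,0,0.035],[0,0,0.035],[0,0,0.03],[0,0,0.0125],[0,0,0.005],[0,0,0]], dr=[[0,0,0],[0,0,0],[0,0,0],[0,0,0],[0,0,0],[0,0,0],[0,0,0],[0,0,0]], hand=[-0.5,-0.5,-0.5,-0.5,-0.5,-0.5,-0.5,-0.5])

```text
t: 11.05
tcp_pos: [0.4904, 0.2378, 0.0057]
orientation: [[0.006, 1.0, 0.0], [1.0, -0.006, 0.0], [0.0, 0.0, -1.0]]
ft_force: [0.1, 1.2, -0.3]
finger_gap: 0.748
grip_force: 0.0
```

Request:
move_arm(slide=[[0,0,0],[0,0,0],[0,0,0],[0,0,0],[0,0,0],[0,0,0],[0,0,0],[0,0,0]], dr=[[0,0,0],[0,0,0],[0,0,0],[0,0,0],[0,0,0],[0,0,0],[0,0,0],[0,0,0]], hand=[-0.3,-0.1,0.1,0.3,0.5,0.5,0.5,0.5])

```text
t: 11.85
tcp_pos: [0.4905, 0.2384, 0.0066]
orientation: [[0.005, 1.0, 0.002], [1.0, -0.005, 0.0], [0.0, 0.002, -1.0]]
ft_force: [-1.4, -1.2, 7.4]
finger_gap: 0.489
grip_force: 29.9
```

Request:
move_arm(slide=[[0,0,-0.02],[0,0,-0.04],[0,0,-0.045],[0,0,-0.045],[-0.045,0.013,0],[-0.045,0.013,0],[-0.045,0.013,0],[-0.045,0.013,0]], dr=[[0,0,0],[0,0,0],[0,0,0],[0,0,0],[0,0,0],[0,0,0],[0,0,0],[0,0,0]], hand=[0.5,0.5,0.5,0.5,0.5,0.5,0.5,0.5])

```text
t: 12.65
tcp_pos: [0.5413, 0.056, 0.1563]
orientation: [[0.005, 1.0, 0.002], [1.0, -0.005, -0.001], [-0.001, 0.002, -1.0]]
ft_force: [1.2, 0.2, -0.8]
finger_gap: 0.489
grip_force: 31.1
```

```bash
python3 st.py .594 .0184 .12
```

```text
t 12.65 p [0.5413 0.056  0.1563] F [ 1.2  0.2 -0.8] gap 41.5 grip 31.1
dtool [-0.0374  0.0528  0.0364] rotvec [ 0.1   0.03 -0.27] J7 [ 21.  16. -37. 100.  10.  67. -19.]
```

Request:
move_arm(slide=[[-0.0187,0.0264,0],[-0.0187,0.0264,0],[0,0,0.022],[0,0,0.022],[0,0,0],[0,0,0]], dr=[[0,0,0],[0,0,0],[0,0,0],[0,0,0],[0,0,0],[0,0,0]], hand=[0.5,0.5,0.5,0.5,0.5,0.5])

```text
t: 13.25
tcp_pos: [0.5935, 0.0204, 0.1121]
orientation: [[0.005, 1.0, 0.0], [1.0, -0.005, 0.0], [0.0, 0.0, -1.0]]
ft_force: [0.6, -0.2, -0.3]
finger_gap: 0.492
grip_force: 31.1
```

```bash
python3 bore.py w6 narrow_ring
```

```text
ring [595.4  19.2] 22.3 ztop 0.1231
[  0  51  87 156  33   0   0  40  96 382 241   0] [0.02 0.03 0.04 0.05 0.06 0.07 0.08 0.09 0.1  0.11 0.12 0.13 0.14]
tip [0.5945 0.0138 0.0951]
t 13.35 p [0.5942 0.0205 0.113 ] F [-0.   0.8 -0.2] gap 41.3 grip 31.1
dtool [-0.003  -0.0002  0.013 ] rotvec [ 0.13  0.01 -0.27] J7 [ 21.  24. -34.  95.  15.  65. -17.]
```

View pics/w6.png

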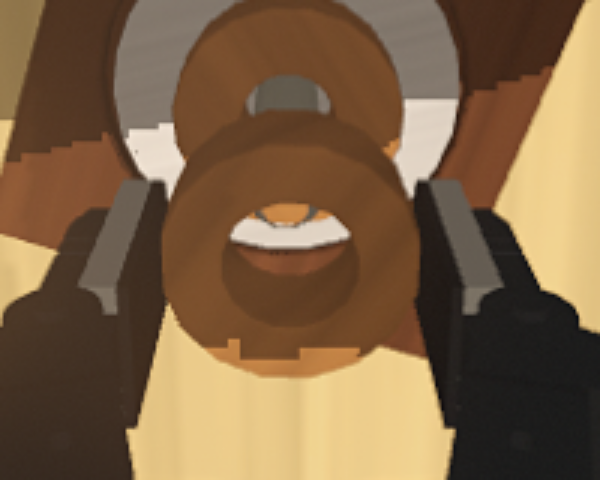

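The narrow ring's bore lines up with the post tip, both at about column 289 in the crop. It needs a 1 mm trim before lowering.

Request:
move_arm(slide=[[-0.001,-0.0008,0.005],[0,0,0.008],[0,0,0.008],[0,0,0.004],[0,0,0]], dr=[[0,0,0],[0,0,0],[0,0,0],[0,0,0],[0,0,0]], hand=[0.5,0.5,0.5,0.5,0.5])

```text
t: 13.85
tcp_pos: [0.5921, 0.0192, 0.0853]
orientation: [[0.005, 1.0, -0.002], [1.0, -0.005, 0.0], [-0.0, -0.002, -1.0]]
ft_force: [0.7, 0.5, -0.1]
finger_gap: 0.49
grip_force: 31.1
```

Request:
move_arm(slide=[[0,0,0.008],[0,0,0.008],[0,0,0.007],[0,0,0.002],[0,0,0.0],[0,0,0]], dr=[[0,0,0],[0,0,0],[0,0,0],[0,0,0],[0,0,0],[0,0,0]], hand=[0.5,0.5,0.5,0.5,0.5,0.5])

```text
t: 14.45
tcp_pos: [0.5928, 0.0192, 0.0615]
orientation: [[0.005, 1.0, 0.0], [1.0, -0.005, -0.0], [-0.0, 0.0, -1.0]]
ft_force: [0.4, 0.5, -0.8]
finger_gap: 0.488
grip_force: 31.1
```

Request:
move_arm(slide=[[0,0,0.0015],[0,0,0],[0,0,0],[0,0,0],[0,0,0],[0,0,0]], dr=[[0,0,0],[0,0,0],[0,0,0],[0,0,0],[0,0,0],[0,0,0]], hand=[0.5,0.5,0.3,0.1,-0.2,-0.4])

```text
t: 15.05
tcp_pos: [0.5927, 0.0192, 0.0599]
orientation: [[0.005, 1.0, 0.0], [1.0, -0.005, -0.0], [-0.0, 0.0, -1.0]]
ft_force: [-0.2, 0.7, -0.6]
finger_gap: 0.699
grip_force: 0.0
```

Request:
move_arm(slide=[[0,0,-0.015],[0,0,-0.03],[0,0,-0.04],[0,0,-0.035],[0,0,0],[0,0,0],[0,0,0]], dr=[[0,0,0],[0,0,0],[0,0,0],[0,0,0],[0,0,0],[0,0,0],[0,0,0]], hand=[-0.4,-0.4,-0.4,-0.4,-0.4,-0.4,-0.4])

```text
t: 15.75
tcp_pos: [0.5922, 0.0191, 0.1793]
orientation: [[0.005, 1.0, -0.001], [1.0, -0.005, -0.0], [-0.0, -0.001, -1.0]]
ft_force: [0.8, 0.1, 0.2]
finger_gap: 0.703
grip_force: 0.0
```

```bash
python3 chk.py w7 .594 .0184 .078
```

```text
wide_ring 0.93 z 0.0519 0.0007 661 [594.4  18.5] 27.7
narrow_ring 0.64 z 0.0693 0.0007 742 [594.2  18.1] 21.9
narrow_ring 0.64 z 0.0705 0.0004 624 [594.   18.1] 21.4
carrier 0.95 z 0.032 0.0007 3333 [594.1  18.5] 45.0
carrier 0.95 z 0.0958 0.0012 112 [593.9  19. ] 7.3
t 15.95 p [0.5922 0.0192 0.1789] F [0.2 0.  0.5] gap 59.9 grip 0.0
dtool [-0.0008  0.0019  0.1009] rotvec [-0.09 -0.   -0.29] J7 [ 22.  21. -35.  91.  12.  72. -15.]
```

View pics/w7.png

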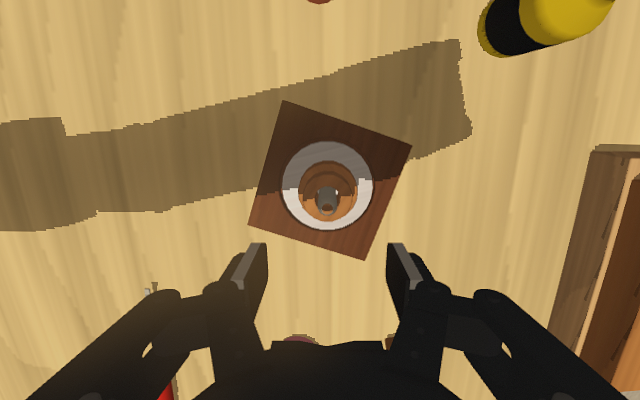

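Both rings are home, with tops at z = 0.052 and 0.070, concentric on the post at (327,195). I'm going to grip the bare post.

Request:
move_arm(slide=[[-0.0005,0.0008,0.02],[0,0,0.03],[0,0,0.03],[0,0,0.016],[0,0,0.008],[0,0,0],[0,0,0]], dr=[[0,0,0],[0,0,0],[0,0,0],[0,0,0],[0,0,0],[0,0,0],[0,0,0]], hand=[-0.4,-0.4,-0.4,-0.4,-0.4,-0.4,-0.4])

```text
t: 16.65
tcp_pos: [0.5942, 0.0189, 0.0769]
orientation: [[0.005, 1.0, 0.001], [1.0, -0.005, 0.0], [0.0, 0.001, -1.0]]
ft_force: [-0.2, 0.2, 0.9]
finger_gap: 0.701
grip_force: 0.0
```

Request:
move_arm(slide=[[0,0,0],[0,0,0],[0,0,0],[0,0,0],[0,0,0],[0,0,0],[0,0,0],[0,0,0]], dr=[[0,0,0],[0,0,0],[0,0,0],[0,0,0],[0,0,0],[0,0,0],[0,0,0],[0,0,0]], hand=[-0.1,0.2,0.4,0.6,0.8,1,1,1], squeeze=80)

```text
t: 17.45
tcp_pos: [0.5933, 0.0187, 0.0762]
orientation: [[0.005, 1.0, -0.0], [1.0, -0.005, -0.0], [-0.0, -0.0, -1.0]]
ft_force: [-3.7, 0.8, 5.5]
finger_gap: 0.151
grip_force: 78.1
```

Request:
move_arm(slide=[[0,0,-0.004],[0,0,-0.008],[0,0,-0.012],[0,0,-0.016],[0,0,-0.02],[0,0,-0.02],[0,0,-0.014],[0,0,-0.006]], dr=[[0,0,0],[0,0,0],[0,0,0],[0,0,0],[0,0,0],[0,0,0],[0,0,0],[0,0,0]], hand=[1,1,1,1,1,1,1,1])

```text
t: 18.25
tcp_pos: [0.5943, 0.0189, 0.1781]
orientation: [[0.005, 1.0, 0.003], [1.0, -0.005, -0.0], [-0.0, 0.003, -1.0]]
ft_force: [0.2, 0.2, -2.8]
finger_gap: 0.151
grip_force: 78.3
```

Request:
move_arm(slide=[[0,0,0],[0,0,0],[0,0,0],[0,0,0],[0,0,0]], dr=[[0,0,0],[0,0,0],[0,0,0],[0,0,0],[0,0,0]], hand=[1,1,1,1,1])

```text
t: 18.75
tcp_pos: [0.5933, 0.0187, 0.1753]
orientation: [[0.005, 1.0, -0.001], [1.0, -0.005, -0.0], [-0.0, -0.001, -1.0]]
ft_force: [0.5, -1.2, -2.9]
finger_gap: 0.149
grip_force: 78.3
```

```bash
cat > fin.py <<'E'
from st import *
ims=[]
for c in ["wrist","scene"]:
    cal=get_calibration(c);im,d=get_image(c);ims.append(im)
    A=cloud(c,cal,d,np.ones(d.shape,bool));n=np.hypot(A[:,0]-.594,A[:,1]-.018)<.044
    P=A[n&(A[:,2]>.122)&(A[:,2]<.142)&(np.hypot(A[:,0]-.594,A[:,1]-.018)>.031)]
    for _ in range(3):
        if len(P)<30: break
        k=np.linalg.lstsq(np.c_[P[:,:2]-[.594,.018],np.ones(len(P))],P[:,2],rcond=None)[0]
        r=P[:,2]-np.c_[P[:,:2]-[.594,.018],np.ones(len(P))]@k;P=P[abs(r)<.003]
    print(c,"disc plane",len(P),"tilt deg",np.degrees(np.arctan(k[:2])).round(2),"z",k[2].round(4),"rms",r.std().round(4))
    print([ (s.round(3),int(((A[:,2]>s)&(A[:,2]<s+.004)&n).sum())) for s in np.arange(.02,.2,.004) if ((A[:,2]>s)&(A[:,2]<s+.004)&n).sum()>20])
a=ims[1][100:300,220:420];b=ims[0][100:360,180:460]
cv2.imwrite("pics/fin.png",np.hstack([cv2.resize(a,(400,400)),cv2.resize(b,(400,400))]))
delta(.594,.0184,.177)
E
python3 fin.py
```

```text
wrist disc plane 4800 tilt deg [-0.19  0.  ] z 0.1312 rms 0.0006
[(np.float64(0.02), 889), (np.float64(0.128), 5058), (np.float64(0.132), 569), (np.float64(0.136), 114), (np.float64(0.14), 115), (np.float64(0.144), 143), (np.float64(0.148), 1499), (np.float64(0.152), 197), (np.float64(0.156), 151), (np.float64(0.16), 216), (np.float64(0.164), 365), (np.float64(0.168), 1666), (np.float64(0.172), 86), (np.float64(0.176), 113), (np.float64(0.18), 217), (np.float64(0.184), 312), (np.float64(0.188), 377), (np.float64(0.192), 565), (np.float64(0.196), 383), (np.float64(0.2), 319)]
scene disc plane 383 tilt deg [-0.19 -0.22] z 0.1304 rms 0.0013
[(np.float64(0.02), 449), (np.float64(0.024), 35), (np.float64(0.124), 26), (np.float64(0.128), 400), (np.float64(0.132), 71), (np.float64(0.136), 22), (np.float64(0.144), 29), (np.float64(0.148), 105), (np.float64(0.152), 26), (np.float64(0.156), 21), (np.float64(0.16), 22), (np.float64(0.164), 52), (np.float64(0.168), 63)]
t 18.85 p [0.5934 0.0187 0.1756] F [-0.6 -0.1 -3.1] gap 12.8 grip 78.3
dtool [-0.0003  0.0006 -0.0014] rotvec [-0.02 -0.   -0.29] J7 [ 22.  21. -35.  91.  12.  72. -15.]
```

View pics/fin.png

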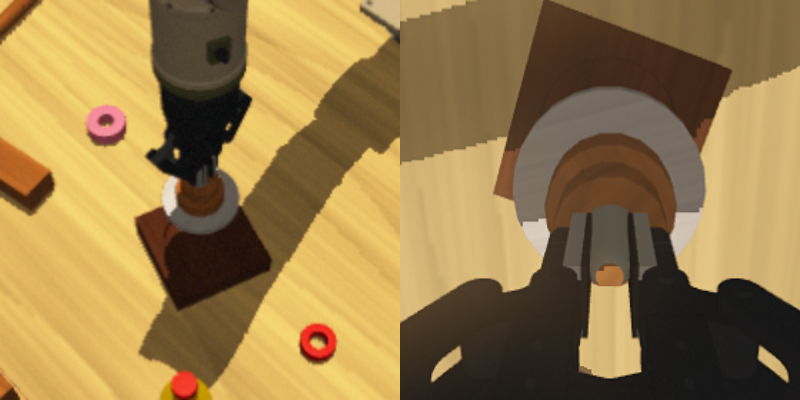

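The carrier is level (about 0.2° tilt) and raised 99 mm over the stand (left panel, at (200,200)). Both rings are home, and the pink and red look-alikes are untouched.

```bash
python3 -c "
from rig import job
print(job.sign_off())"
```

```text
the job is handed in; nothing more can be done
None
```

The job is handed in: both rings are fully home on the post, wide then narrow, and the arm holds the carrier still and level about 10 cm above its stand, with nothing else on the bench touched.

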